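Hang the thimble plaque and click the shelf light to six

ROBOT

A 6-joint arm with a two-finger parallel gripper is mounted at the origin on the work surface. World frame = base frame: x ahead of the robot, y to its left, z up, the work surface at z = 0. Lengths are in mm, angles in rad, forces in N, time in s.
With the tool pointing down it reaches from about 350 to 850 mm from the base axis. Payload 8.1 kg.
Tool frame: the origin (TCP) lies on the front face of the gripper's body, between the roots of the fingers; the fingertips stand 84 mm ahead of it and the grasp point (between the pads) lies 65 mm ahead of it (grip_depth is the distance from the TCP to the grasp point, in mm); z points along the fingers, y is the direction in which the jaws open and shut (so a half turn about z gives the same grasp; the last joint's range is limited). The gripper opens to 93 mm and grips with 3 to 60 N. Pads are 15 mm wide; open, the fingers measure 128 mm over their backs; the gripper's body (75 mm by 188 mm) begins 65 mm behind the grasp point.
Start: joints at [-1.288, 0.13, 1.488, -0, 1.523, -0.085], TCP at [215.758, -559.87, 302.735] pointing down, gripper open.
Joint ranges: [-2.96, 2.96], [-0.89, 2.26], [0.02, 2.5], [-1.34, 4.48], [0, 2.73], [-2.66, 2.66]. Speed limits (rad/s): [2.39, 2.39, 2.79, 3.14, 3.14, 3.14].

INTERFACE

Orientations are given as a unit quaternion [w, x, y, z].
In Python, from workcell import state, snapshot, camera_model, job_done, silhouettes, grip_depth gives the robot as it stands. The module is installed in compiled form; this text tells all that it offers.
- The arm moves only by the tool step_arm, never from a script. Its argument "motion" is a list of rows, each a list of 3 entries, a list of its own where there are three numbers: the shift along the tool's x, y, z in cm, then the turn, a rotation vector about the tool's x, y, z in degrees, then the opening, from 0 (shut) to 1 (fully open). A call has 1 to 20 rows; each row is the pose to reach, as a shift and turn from the pose commanded when the call began, along the tool's axes at that moment; what a row does not reach only later rows make up. A row lasts 1/8 s, in which the tool goes at most 62.5 mm and 10.7 degrees, less where a joint would pass 70% of its speed; a pose out of reach is approached as far as the arm can. A call with a gripper value outside its range is refused whole. The fingers move at their own pace and stop on an object; "newtons" is the grip in N (left out, the last holds). Time passes only in rows, so rows that repeat a pose let the fingers close. It gives the time, the measured TCP pose, the force and the opening at its end, in the units of the state.
- state(): the state, without advancing time (a new reading comes with each control period).
- snapshot(name): name is "scene" or "top" or "wrist"; returns the picture (480x640x3 uint8, red, green, blue); there is no depth.
- camera_model(name): a dict with "fx", "fy", "cx", "cy" (pixels), "k1" (the pictures are not rectified: a ray, as slopes to the right and down, at radius r is drawn at 1 + k1 r^2 times it, then the intrinsics apply), "R" (3x3) and "t" (3): a world point X has camera coordinates R X + t; the wrist camera has in their place "hand_eye" (4x4, takes a point from camera to tool coordinates, whose origin is the TCP and whose axes are the flange's). Camera axes: x right, y down, z forward; pixel columns grow to the right and rows downward; lengths in mm; the calibration is good to about 2 mm. A picture is of the moment at which its call begins: read the wrist's pose just before it. camera_model takes no time and is no camera call.
- job_done(): hands the job in, once; it reports no verdict.
Trained networks look in the newest picture that a camera, given by its name, has taken for a name from the list of things; names that differ only in an ending like _2 or _b are one class to them, and where a whole thing is asked for, a point or a joint stands for the part that bears it (a point fixed in the world has none). Each returns a list of dicts, best first, with "confidence" (0 to 1); they miss things now and then, are a little off and sometimes report something else, mostly with a low value. They report only what shows in the picture. A call takes as long as a camera call. They do not tell look-alikes from the thing itself.
- silhouettes(camera, thing): "region" (480x640 bool, what is visible of it) and "xy" ([column, row] in pixels, amid what is visible of it).
The state is a dict: "time_s": time; "qpos": joint angles; "joint_vel": joint speeds; "effort": joint torques, N m; "position": TCP position; "orientation": TCP orientation; "wrist_force": force on the tool from outside, world axes, zero at the start; "wrist_torque": the same for the moment, N m; "gripper_width": opening from 0.0 (shut) to 1.0 (fully open).
Only numpy, scipy, OpenCV 4.12 (cv2) and the standard library are available. Lean on these libraries where they do the work, as an engineer would, in place of code of your own. Each camera call takes 0.05 s, during which the arm holds its last target. There are 200 camera calls.

TASK

Put the thimble display on show: lift the dark wooden plaque out of its slotted stand and hang it by its two holes on the two pegs at the right-hand end of the peg rail (right as seen from the robot), pushed flat back against the rail. Turn the shelf light's dial clockwise to its sixth click from the long off mark, without going past that click, and let go of it settled there. Leave the thimbles and the other knick-knacks standing where they are.

Things in the scene. Friction and masses are not known exactly. Their poses are not given: they have to be found in the camera images.
- plaque: Dark wooden plaque, loose, 8 mm thick (its x), 100 mm wide (y), 160 mm high (z), about 0.11 kg, a flat brass thimble on its front (-x) face. Origin: centre of its bottom edge. It starts upright in the stand's slot. Two through holes of 14 mm diameter lie 60 mm apart, at y = +30 and -30 mm, z = 95 mm.
- stand: Fixed beech block 110 mm long (its y, along the plaque's width), 50 mm across (x), 32 mm high, with a slot along its length 9.6 mm wide and 22 mm deep in which the plaque stands. Origin: centre of its underside.
- plaque_top (a point): Middle of the plaque's top edge, 65 mm above the line through the hole centres; axes as the plaque's. Grip here from above across the 8 mm thickness, fingertips less than 45 mm below this edge, because the rail's top comes that far below it when the plaque hangs.
- plaque_holes (a point): Point midway between the plaque's two hole centres, in the middle of its thickness; axes as the plaque's.
- rack: Fixed beech rack: peg rail on two posts over a glass shelf. Origin on the table midway between the posts; the rail's front faces -x, towards the robot; y runs along the rail to the robot's left; z up. Posts 20 mm square at y = +-165, x = 0 to 20, 245 mm high. Rail 350 mm long, x = -20 to 0, z = 203 to 237 mm, open behind. Glass shelf x = -115 to 0, its top at z = 56 mm. A hoop hangs on the left peg.
- peg_pair (a point): Point on the rail's front face midway between the roots of the two right-hand pegs (30 mm to either side along y), at their height; axes as the rack's. All five pegs are 10 mm thick, 32 mm long, 60 mm apart, root at z = 220 mm, and point to -x rising by 0.14 rad (tips 4.5 mm higher than roots). With the plaque hung, plaque_holes lies about 4 mm in front (-x) of this and 1 mm lower.
- dial (a joint): Angle of the shelf light's dial in rad, growing clockwise from above: 0 is off (the long mark), each click is 0.5236 (30 degrees), positions 0 to 9; the sixth click reads 3.14. Stops just below 0 and above 4.71. Spring detents: about 0.1 N m to leave a click, and past halfway to the next the dial pulls itself on to it. It starts at off or the first, second or third click.
- dial_grip (a point): Point on the dial's vertical axis, 76 mm above the table. The dial has an upright black bar 44 mm long, 14 mm thick, from 56 to 86 mm above the table, with a wedge-shaped point at one end (7 mm longer on that side) and a white line on top; this frame's x lies along the bar towards the point and turns with it. Under the bar is a round skirt 52 mm across, 6 mm high.
- switch: The light switch's fixed grey housing, 110 x 110 mm, 50 mm high, with the dial in the middle of its top and a dark mark for each of the ten positions, the off mark longer (on the robot's left, towards the robot). Origin: centre of its underside.
- thimble_delft: blue Delft-style ceramic thimble, 22 mm across, 26 mm high, on the glass shelf; loose bystander, origin at the centre of its underside
- thimble_horn: brown horn thimble, 20 mm across, 23 mm high, on the glass shelf; loose bystander, origin at the centre of its underside
- tape_case: round brass tape measure case, 48 mm across, 18 mm high, on the glass shelf; loose bystander, origin at the centre of its underside
- pill_box: silver-plated pill box, 36 x 46 mm, 18 mm high, on the glass shelf; loose bystander, origin at the centre of its underside
- pincushion: yellow ceramic pincushion base, a bowl 76 mm across and 32 mm high, on the table; loose bystander, origin at the centre of its underside
- spool: wooden spool, 36 mm across, 44 mm high, upright on the table; loose bystander, origin at the centre of its underside
- button_jar: small glass jar with a metal cap, 48 mm across, 60 mm high, on the table; loose bystander, origin at the centre of its underside
Mind the look-alikes: they are no part of the job. What is meant by the plaque is not blue, and is the larger of those in its own colour.

How it is judged (in metres and radians):
At the end, for the whole second after the job is handed in: The plaque hangs at rest on the two right-hand pegs, the point between its holes at most 13 mm before the rail, within 10 mm sideways, 12 mm below to 8 mm above the peg roots, upright within 0.15 rad, level within 0.09 rad; the dial rests at click six (3.14 rad, within 0.15) (x of plaque_holes in the frame of peg_pair between -0.013 and 0.001 m and y of plaque_holes in the frame of peg_pair between -0.01 and 0.01 m and z of plaque_holes in the frame of peg_pair between -0.012 and 0.008 m and angle between plaque's own z axis and vertical below 0.15 rad and angle between plaque's own y axis and vertical between 1.4808 and 1.6608 rad and linear speed of plaque below 0.02 m/s and value of joint dial between 2.99159 and 3.29159 rad and velocity of joint dial between -0.1 and 0.1 rad/s); the robot touches nothing.
It fails at once if the dial was turned past the sixth click (value of joint dial above 3.45575 rad).
It fails at once if a bystander was moved by more than 30 mm (distance of any of thimble_delft, thimble_horn, tape_case, pill_box, pincushion, spool, button_jar from where it was at the start of the episode above 0.03 m).
It fails at once if a bystander was tipped over (angle between any of thimble_delft, thimble_horn, tape_case, pill_box, pincushion, spool, button_jar's own z axis and vertical above 0.6 rad).
It also fails if it takes over 72 s, if anything falls off the work surface, if the arm or the gripper's body presses on something with over 40 N, if the wrist force passes 120 N, or if a joint passes its speed limit or range.

## Working session

There is one attempt and no reset: what is moved stays moved. The work goes in short steps, Python scripts to look and compute and a tool call to move; the robot and the scene stay as the last step left them, time stands still between calls to the robot, and variables do not carry over. Pictures are saved under pics/ and viewed, about 8 in all and at most 12, crops included, and the job is handed in when it is done.

Besides the shell and the picture viewer there is one more tool, called by a JSON object that holds its "name" and its "arguments". step_arm: Moves the arm, as the interface text tells. Its arguments: {"type":"object","properties":{"motion":{"type":"array","items":{"type":"array"}},"newtons":{"type":"number"}},"required":["motion"]}

```bash
mkdir -p pics
python3 - <<'E'
from workcell import *
import cv2,numpy as np
s=state();print(s)
for c in("scene","top"):
    im=snapshot(c);cv2.imwrite(f"pics/{c}0.png",im[:,:,::-1])
    m=camera_model(c);print(c,{k:(np.round(v,4).tolist() if hasattr(v,'__len__') else v) for k,v in m.items()})
    for t in("plaque","stand","rack","dial","switch","thimble_delft","spool","button_jar","pincushion"):
        for d in silhouettes(c,t):
            ys,xs=np.where(d["region"]);print(c,t,round(d["confidence"],2),np.round(d["xy"]),xs.min(),xs.max(),ys.min(),ys.max(),len(xs))
m=camera_model("wrist");print(m);print(grip_depth if not callable(grip_depth) else grip_depth())
E
```

```text
{'time_s': 0.0, 'qpos': array([-1.28838840e+00,  1.31171504e-01,  1.48926103e+00, -4.07613825e-06,
        1.52301769e+00, -8.53873695e-02]), 'joint_vel': array([-0.00040937,  0.00029066,  0.0007046 , -0.00084209,  0.00059137,
       -0.0006769 ]), 'effort': array([ 1.79296352e-03, -5.59841216e+01, -4.91755128e+01,  7.69870542e-02,
        3.55232391e-02, -1.48833078e-04]), 'position': array([ 215.64581751, -559.46188002,  301.69116558]), 'orientation': array([-9.24080949e-04,  9.83137985e-01,  1.82862898e-01, -9.33726524e-05]), 'wrist_force': array([ 0.84003247,  0.10947047, -0.25668646]), 'wrist_torque': array([0.01727658, 0.03971958, 0.04094628]), 'gripper_width': 0.9987084238644269}
scene {'fx': 551.9870418446656, 'fy': 551.9870418446656, 'cx': 324.65435739680555, 'cy': 238.3301984543364, 'k1': -0.08326714961119949, 'R': [[0.8414, 0.5404, -0.0034], [0.418, -0.6546, -0.6299], [-0.3426, 0.5285, -0.7767]], 't': [-479.1322, -126.6379, 1509.5905]}
scene plaque 0.84 [256. 262.] 239 270 237 284 978
scene plaque 0.8 [223. 291.] 192 246 270 315 1911
scene plaque 0.59 [283. 273.] 269 299 2
[... 1252 characters left out ...]
284 269 277 54
top spool 0.81 [448. 195.] 441 458 186 202 224
top spool 0.68 [342. 193.] 327 357 176 205 735
top button_jar 0.57 [385. 184.] 376 395 169 192 358
top pincushion 0.85 [341. 194.] 327 356 176 205 691
{'fx': 394.0320468179658, 'fy': 394.0320468179658, 'cx': 317.1996307471868, 'cy': 244.8386901122326, 'k1': -0.07167231058507395, 'hand_eye': array([[ 1.11225615e-04, -9.60170506e-01, -2.79414721e-01,
         7.86161125e+01],
       [ 9.99999966e-01,  1.72105787e-04, -1.93351622e-04,
        -3.60206294e-01],
       [ 2.33739415e-04, -2.79414690e-01,  9.60170493e-01,
        -8.28994236e+01],
       [ 0.00000000e+00,  0.00000000e+00,  0.00000000e+00,
         1.00000000e+00]])}
65.3
```

View pics/scene0.png

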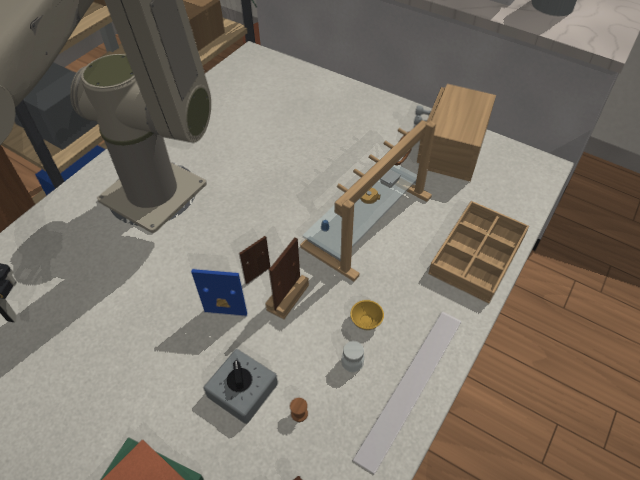

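View pics/top0.png

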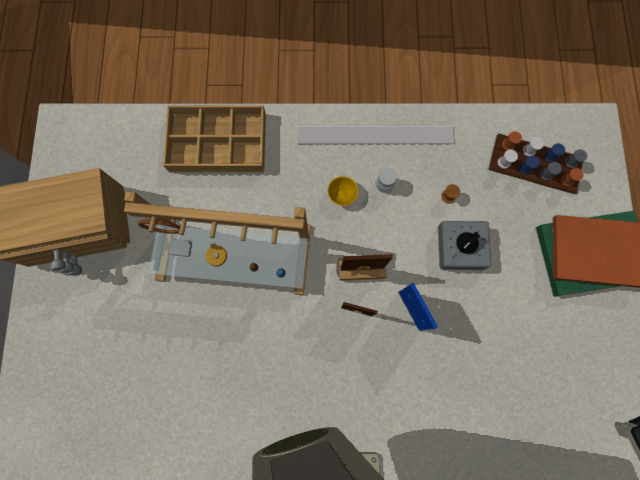

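```bash
cat > h.py <<'E'
from workcell import *
import cv2,numpy as np
from scipy.spatial.transform import Rotation as Ro
from scipy.optimize import least_squares
def ext(c,s=None):
    m=camera_model(c)
    if c!="wrist": return m,np.array(m["R"]),np.array(m["t"])
    s=s or state();q=s["orientation"];Rt=Ro.from_quat([q[1],q[2],q[3],q[0]]).as_matrix()
    H=np.array(m["hand_eye"]);Rc=Rt@H[:3,:3];p=Rt@H[:3,3]+s["position"]
    return m,Rc.T,-Rc.T@p
def proj(e,X):
    m,R,t=e;c=np.atleast_2d(X)@R.T+t;u=c[:,:2]/c[:,2:];r=(u**2).sum(1,keepdims=True)
    return u*(1+m["k1"]*r)*[m["fx"],m["fy"]]+[m["cx"],m["cy"]]
def plane(e,px,z):
    m,R,t=e;d=(np.atleast_2d(px)-[m["cx"],m["cy"]])/[m["fx"],m["fy"]];u=d.copy()
    for _ in range(8):u=d/(1+m["k1"]*(u**2).sum(1,keepdims=True))
    w=np.c_[u,np.ones(len(u))]@R;o=-R.T@t
    return o+w*((np.broadcast_to(z,len(w))-o[2])/w[:,2])[:,None]
def tool(s=None):
    s=s or state();q=s["orientation"];return Ro.from_quat([q[1],q[2],q[3],q[0]]).as_matrix(),s["position"]
def goto(target,x_dir=None):
    "shift in cm in tool axes, and tool z turn needed so tool x points along x_dir (tool down)"
    R,p=tool();print("shift cm",np.round(R.T@(np.array(target)-p)/10,2))
    if x_dir is not None:
        x=np.array([x_dir[0],x_dir[1],0.]);x/=np.linalg.norm(x);z=np.array([0,0,-1.]);G=np.c_[x,np.cross(z,x),z]
        print("rotvec deg",np.round(Ro.from_matrix(R.T@G).as_rotvec(degrees=True),2))
E
python3 - <<'E'
from h import *
e=ext("top")
for n,px,z in[("plaque top L",(341,258),170),("plaque top R",(392,254),170),("dial",(468,243),86),("switch",(465,233),50),
 ("post L top",(131,199),245),("post R top",(300,212),245),("rail R end",(309,222),237),("rail L end",(125,208),237),
 ("peg r root",(277,224),220),("peg r tip",(273,241),224),("peg2 tip",(243,238),224),("jar",(386,182),60),("small plaque",(359,307),100),("blue",(410,290),100),("spool",(451,190),44)]:
    print(n,np.round(plane(e,px,z)[0]))
E
```

```text
plaque top L [511. -24. 170.]
plaque top R [ 519. -128.  170.]
dial [ 559. -311.   86.]
switch [ 590. -317.   50.]
post L top [613. 382. 245.]
post R top [587.  56. 245.]
rail R end [569.  39. 237.]
rail L end [598. 395. 237.]
peg r root [570. 102. 220.]
peg r tip [535. 109. 224.]
peg2 tip [541. 167. 224.]
jar [ 711. -136.   60.]
small plaque [416. -64. 100.]
blue [ 453. -175.  100.]
spool [ 696. -293.   44.]
```

Run:
```python
from h import *
goto([559,-311,300],[1,0])
```

```text
shift cm [ 40.98 -10.88   0.27]
rotvec deg [ 0.   -0.   21.07]
```

{"name": "step_arm", "arguments": {"motion": [[[6, -1.6, 0], [0, 0, 3], 1], [[12, -3.2, 0], [0, 0, 6], 1], [[18, -4.8, 0], [0, 0, 9], 1], [[24, -6.4, 0], [0, 0, 12], 1], [[30, -8, 0], [0, 0, 15], 1], [[36, -9.6, 0], [0, 0, 18], 1], [[41, -10.9, 0], [0, 0, 21], 1], [[41, -10.9, 0], [0, 0, 21], 1], [[41, -10.9, 0], [0, 0, 21], 1], [[41, -10.9, 0], [0, 0, 21], 1]]}}

```text
time_s: 2.25
position: [558.3, -311.7, 302.8]
orientation: [0.0, 1.0, 0.0, -0.0]
wrist_force: [-0.5, 0.1, 0.4]
gripper_width: 0.994
```

Run:
```python
from h import *
s=state();print(s["time_s"],s["position"],s["orientation"],s["qpos"])
im=snapshot("wrist");cv2.imwrite("pics/w_dial.png",im[:,:,::-1]);np.save("s_dial.npy",s,allow_pickle=True)
for t in("dial","switch"):
    for d in silhouettes("wrist",t):
        ys,xs=np.where(d["region"]);print(t,d["confidence"],d["xy"],xs.min(),xs.max(),ys.min(),ys.max())
```

```text
2.25 [ 558.28174174 -311.72419078  302.78258569] [ 1.23059341e-04  9.99999986e-01  2.57886675e-05 -1.06036675e-04] [-5.89252389e-01  2.36428027e-01  1.36912336e+00 -3.22665342e-04
  1.53608079e+00  9.81503566e-01]
dial 0.97 [324.1, 212.0] 297 357 184 247
dial 0.36 [295.2, 57.2] 276 321 32 84
switch 0.89 [323.5, 206.1] 263 391 145 271
```

View pics/w_dial.png

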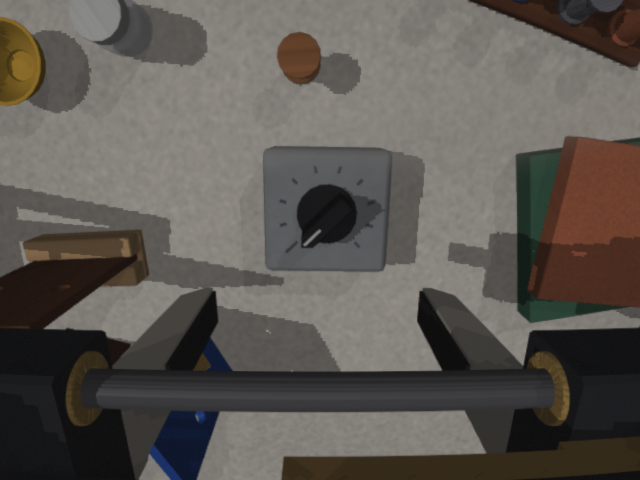

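Run:
```python
import cv2
im=cv2.imread("pics/w_dial.png")[138:282,255:400];cv2.imwrite("pics/c1.png",cv2.resize(im,None,fx=4,fy=4,interpolation=cv2.INTER_CUBIC))
```

```text
(no output)
```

View pics/c1.png

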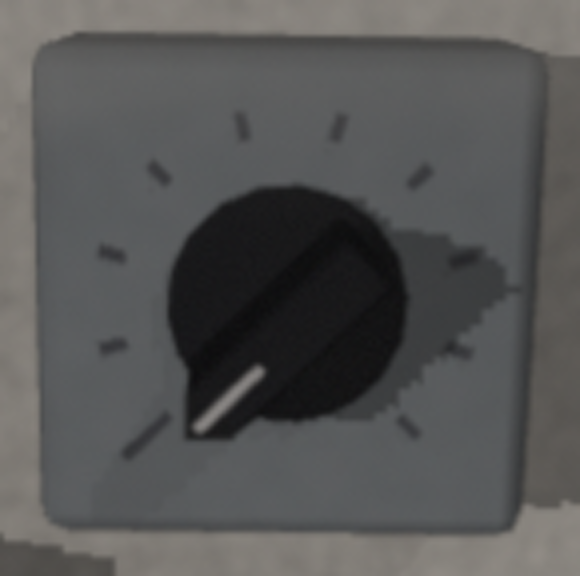

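Run:
```python
from h import *
s=np.load("s_dial.npy",allow_pickle=True).item();e=ext("wrist",s)
f=lambda a:np.array(a,float)/4+[255-.4,138-.4]
M=f([(113,347),(112,254),(159,173),(242,127),(338,128),(420,177),(466,258),(458,350),(408,427)])
W=plane(e,M,50)[:,:2]
r=least_squares(lambda p:np.hypot(*(W-p[:2]).T)-p[2],[558,-311,45]).x;c=r[:2];print(r)
a=np.degrees(np.arctan2(*(W-c).T[::-1]));print(np.round(a))
off=np.mean(np.unwrap(np.radians(a))+np.arange(1,10)*np.pi/6);print("off dir",np.degrees(off))
L=plane(e,f([(197,431),(262,369)]),86)[:,:2];print(L,np.degrees(np.arctan2(*(L[0]-L[1])[::-1])),np.degrees(np.arctan2(*(L[0]-c)[::-1])))
print(plane(e,f([(197,431)]),86),np.hypot(*(L[0]-c)))
goto([*c,200],[1,0])
```

```text
[ 567.45563067 -319.03611792   39.15272244]
[ 105.   74.   44.   14.  -16.  -46.  -76. -106. -136.]
off dir 134.2934571209714
[[ 549.00427639 -300.50263086]
 [ 561.66108672 -313.35263927]] 134.5660288533699 134.8727626368649
[[ 549.00427639 -300.50263086   86.        ]] 26.152296601570367
shift cm [ 0.91  0.73 10.29]
rotvec deg [ 0.01 -0.01 -0.02]
```

{"name": "step_arm", "arguments": {"motion": [[[0.2, 0.2, 1], [0, 0, -10], 1], [[0.4, 0.4, 2], [0, 0, -20], 1], [[0.6, 0.6, 3], [0, 0, -30], 1], [[0.9, 0.7, 4], [0, 0, -40], 1], [[0.92, 0.73, 5], [0, 0, -50], 1], [[0.92, 0.73, 6], [0, 0, -60], 1], [[0.92, 0.73, 7], [0, 0, -70], 1], [[0.92, 0.73, 8], [0, 0, -80], 1], [[0.92, 0.73, 9], [0, 0, -90], 1], [[0.92, 0.73, 10], [0, 0, -100], 1], [[0.92, 0.73, 10], [0, 0, -110], 1], [[0.92, 0.73, 10], [0, 0, -120], 1], [[0.92, 0.73, 10], [0, 0, -130], 1], [[0.92, 0.73, 10], [0, 0, -134.4], 0.6], [[0.92, 0.73, 12], [0, 0, -134.4], 0.6], [[0.92, 0.73, 14], [0, 0, -134.4], 0.6], [[0.92, 0.73, 15.6], [0, 0, -134.4], 0.6], [[0.92, 0.73, 15.6], [0, 0, -134.4], 0.6]]}}

```text
time_s: 4.65
position: [567.0, -317.2, 143.6]
orientation: [-0.002, 0.387, 0.922, 0.0]
wrist_force: [0.4, -0.3, -0.5]
gripper_width: 0.6
```

Run:
```python
from h import *
s=state();print(s["time_s"],s["position"],s["orientation"],s["qpos"],s["wrist_force"])
e=ext("wrist",s)
im=snapshot("wrist");cv2.imwrite("pics/w_dial2.png",im[:,:,::-1])
goto([567.5,-319,146],[np.cos(np.radians(134.4)),np.sin(np.radians(134.4))])
print(proj(e,[[567.5,-319,86]]))
```

```text
4.65 [ 566.96797699 -317.15975835  143.61950696] [-2.36366721e-03  3.87206237e-01  9.21989978e-01  4.72162249e-04] [-5.88934997e-01  3.85746194e-01  1.48645133e+00  2.93822691e-05
  1.27421579e+00 -1.36453849e+00] [ 0.41208482 -0.27526786 -0.50148619]
shift cm [-0.08 -0.12 -0.08]
rotvec deg [-0.03 -0.14  0.05]
[[312.8279718  338.12982073]]
```

View pics/w_dial2.png

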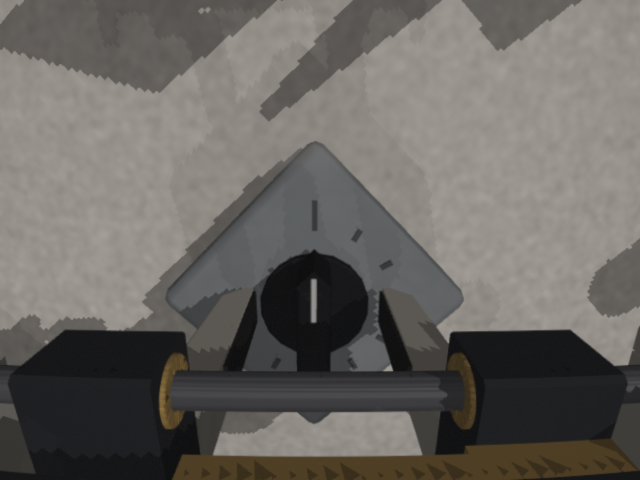

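{"name": "step_arm", "arguments": {"motion": [[[0, 0, 0], [0, 0, 0], 0], [[0, 0, 0], [0, 0, 0], 0], [[0, 0, 0], [0, 0, 0], 0], [[0, 0, 0], [0, 0, 0], 0], [[0, 0, 0], [0, 0, 9], 0], [[0, 0, 0], [0, 0, 18], 0], [[0, 0, 0], [0, 0, 27], 0], [[0, 0, 0], [0, 0, 36], 0], [[0, 0, 0], [0, 0, 45], 0], [[0, 0, 0], [0, 0, 54], 0], [[0, 0, 0], [0, 0, 63], 0], [[0, 0, 0], [0, 0, 72], 0], [[0, 0, 0], [0, 0, 81], 0], [[0, 0, 0], [0, 0, 90], 0], [[0, 0, 0], [0, 0, 90], 0]], "newtons": 35}}

```text
time_s: 6.58
position: [567.4, -319.3, 147.0]
orientation: [0.0, 0.926, 0.377, -0.001]
wrist_force: [-5.1, -3.3, 2.8]
gripper_width: 0.15
```

Run:
```python
from h import *
s=state();R,p=tool(s);print(s["time_s"],p,np.degrees(np.arctan2(R[1,0],R[0,0])),s["qpos"],s["wrist_force"],s["wrist_torque"],s["gripper_width"])
```

```text
6.575 [ 567.35508844 -319.33836263  146.98623013] 44.29258683366443 [-0.59030604  0.3825334   1.4839381  -0.00248814  1.27553262  0.20816322] [-5.11668861 -3.34130481  2.83987323] [-0.79930107  0.93750877 -0.00638984] 0.14999580609970692
```

{"name": "step_arm", "arguments": {"motion": [[[0, 0, 0], [0, 0, 9], 0], [[0, 0, 0], [0, 0, 18], 0], [[0, 0, 0], [0, 0, 27], 0], [[0, 0, 0], [0, 0, 36], 0], [[0, 0, 0], [0, 0, 45], 0], [[0, 0, 0], [0, 0, 54], 0], [[0, 0, 0], [0, 0, 63], 0], [[0, 0, 0], [0, 0, 72], 0], [[0, 0, 0], [0, 0, 80], 0], [[0, 0, 0], [0, 0, 86], 0], [[0, 0, 0], [0, 0, 89], 0], [[0, 0, 0], [0, 0, 89.5], 0], [[0, 0, 0], [0, 0, 89.5], 0]]}}

```text
time_s: 8.2
position: [567.3, -319.4, 147.0]
orientation: [0.001, 0.924, -0.383, -0.0]
wrist_force: [-6.4, -5.0, 1.8]
gripper_width: 0.149
```

Run:
```python
from h import *
s=state();R,p=tool(s);print(s["time_s"],p,np.degrees(np.arctan2(R[1,0],R[0,0])),s["qpos"],s["wrist_force"],s["wrist_torque"],s["gripper_width"])
```

```text
8.2 [ 567.30503666 -319.37982357  146.97492   ] -45.08643504896631 [-0.59039054  0.38253194  1.48396212 -0.00251469  1.27556904  1.76804477] [-6.38415983 -4.97485725  1.7901896 ] [-0.6590205   0.95845841 -0.04885752] 0.14884696582943657
```

{"name": "step_arm", "arguments": {"motion": [[[0, 0, 0], [0, 0, 0], 0.6], [[0, 0, 0], [0, 0, 0], 0.6], [[0, 0, 0], [0, 0, 0], 0.6], [[0, 0, -4], [0, 0, 0], 1], [[0, 0, -9], [0, 0, 0], 1], [[0, 0, -14], [0, 0, 0], 1], [[0, 0, -20], [0, 0, 0], 1], [[0, 0, -20], [0, 0, 0], 1]]}}

```text
time_s: 9.2
position: [570.3, -319.0, 354.6]
orientation: [0.001, 0.924, -0.383, 0.006]
wrist_force: [1.5, -0.2, -0.6]
gripper_width: 0.956
```

Run:
```python
from h import *
s=state();print(s["time_s"])
im=snapshot("wrist");cv2.imwrite("pics/w_dial3.png",im[:,:,::-1])
e=ext("wrist",s);c=np.array([567.4,-319.2])
print(proj(e,[[*c,86],[*(c+18*np.array([.7,-.714])),86]]))
for a in (180,170,190,150,210):
    b=np.radians(134.4-a);print(a,proj(e,[*(c+26*np.array([np.cos(b),np.sin(b)])),86]))
t=np.radians(94.4);goto([515,-76,350],[np.cos(t),np.sin(t)])
im=im[80:400,160:480];cv2.imwrite("pics/c2.png",cv2.resize(im,None,fx=1.8,fy=1.8)[:,:,::-1])
```

```text
9.2
[[321.38314416 224.34446746]
 [321.63589953 204.89248111]]
180 [[321.76640331 196.08641015]]
170 [[316.73745399 196.46821239]]
190 [[326.78323994 196.57969595]]
150 [[307.28323444 199.77621157]]
210 [[336.1431119 200.096089 ]]
shift cm [-21.   -13.29  -0.05]
rotvec deg [   0.43   -0.27 -139.41]
```

View pics/c2.png

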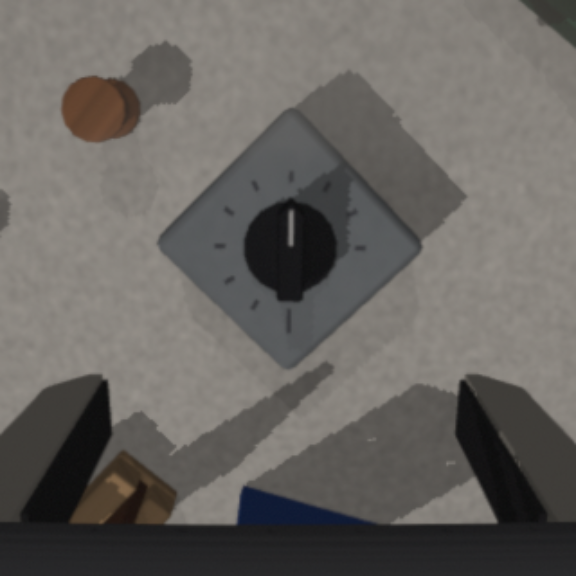

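{"name": "step_arm", "arguments": {"motion": [[[-1, -1, 0], [0, 0, -10], 1], [[-3, -2, 0], [0, 0, -20], 1], [[-5, -3, 0], [0, 0, -30], 1], [[-7, -4, 0], [0, 0, -40], 1], [[-9, -5, 0], [0, 0, -50], 1], [[-11, -6, 0], [0, 0, -60], 1], [[-13, -7, 0], [0, 0, -70], 1], [[-15, -8, 0], [0, 0, -80], 1], [[-17, -9, 0], [0, 0, -90], 1], [[-19, -10, 0], [0, 0, -100], 1], [[-20, -11, 0], [0, 0, -110], 1], [[-21, -12, 0], [0, 0, -120], 1], [[-21, -13.3, 0], [0, 0, -130], 1], [[-21, -13.3, 0], [0, 0, -139.4], 1], [[-21, -13.3, 0], [0, 0, -139.4], 1], [[-21, -13.3, 0], [0, 0, -139.4], 1]]}}

```text
time_s: 11.25
position: [513.7, -75.4, 345.8]
orientation: [-0.001, 0.681, 0.732, -0.0]
wrist_force: [0.0, -0.4, -0.9]
gripper_width: 0.999
```

Run:
```python
from h import *
s=state();print(s["time_s"],s["position"],s["qpos"])
im=snapshot("wrist");cv2.imwrite("pics/w_pl.png",im[:,:,::-1]);np.save("s_pl.npy",s,allow_pickle=True)
for d in silhouettes("wrist","plaque"):
    ys,xs=np.where(d["region"]);print(d["confidence"],d["xy"],xs.min(),xs.max(),ys.min(),ys.max())
```

```text
11.25 [513.71139174 -75.43570201 345.76591485] [-2.44573692e-01 -1.02492680e-01  1.64539316e+00  2.36248079e-06
  1.60022316e+00 -3.17137170e-01]
0.88 [231.7, 323.6] 195 268 277 371
0.73 [317.9, 241.2] 311 326 163 319
0.58 [211.0, 198.1] 184 238 157 251
```

View pics/w_pl.png

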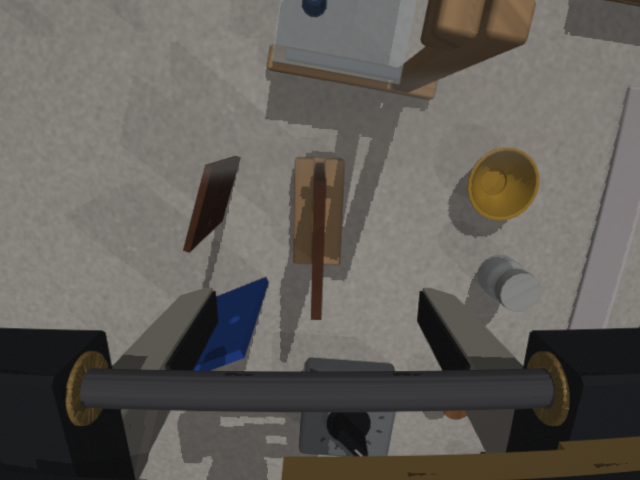

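Run:
```python
from h import *
s=np.load("s_pl.npy",allow_pickle=True).item();e=ext("wrist",s)
im=cv2.imread("pics/w_pl.png");d=[x for x in silhouettes("wrist","plaque") if abs(x["xy"][0]-318)<5][0]["region"]
for r in range(160,324,6):
    x=np.where(d[r])[0];print(r,(x.min(),x.max()) if len(x) else None,im[r,318].tolist(),end=" | ")
W=plane(e,[(319,232),(316.7,319)],170)[:,:2];print(W,np.linalg.norm(W[0]-W[1]),W.mean(0));v=W[0]-W[1];a=np.degrees(np.arctan2(v[1],v[0]));print(a)
# stand top corners
S=plane(e,[(295,158),(344,159),(341,263),(293,262)],32);print(np.round(S,1),S.mean(0))
```

```text
160 None [77, 98, 119] | 166 (np.int64(316), np.int64(323)) [44, 49, 56] | 172 (np.int64(315), np.int64(324)) [37, 42, 52] | 178 (np.int64(315), np.int64(325)) [29, 34, 45] | 184 (np.int64(314), np.int64(326)) [29, 37, 55] | 190 (np.int64(314), np.int64(325)) [28, 38, 57] | 196 (np.int64(314), np.int64(325)) [26, 36, 57] | 202 (np.int64(313), np.int64(325)) [28, 37, 58] | 208 (np.int64(312), np.int64(325)) [27, 37, 58] | 214 (np.int64(312), np.int64(325)) [26, 36, 57] | 220 (np.int64(312), np.int64(324)) [27, 37, 59] | 226 (np.int64(312), np.int64(324)) [27, 39, 61] | 232 (np.int64(313), np.int64(324)) [25, 34, 54] | 238 (np.int64(313), np.int64(324)) [25, 35, 55] | 244 (np.int64(313), np.int64(324)) [25, 35, 55] | 250 (np.int64(313), np.int64(323)) [27, 37, 58] | 256 (np.int64(313), np.int64(323)) [27, 38, 59] | 262 (np.int64(312), np.int64(323)) [28, 38, 60] | 268 (np.int64(312), np.int64(323)) [27, 38, 59] | 274 (np.int64(312), np.int64(322)) [27, 37, 59] | 280 (np.int64(312), np.int64(322)) [27, 37, 58] | 286 (np.int64(312), np.int64(322)) [27, 37, 59] | 292 (np.int64(312), np.int64(322)) [28, 39, 61] | 298 (np.int64(311), np.int64(322)) [29, 40, 62] | 304 (np.int64(311), np.int64(321)) [26, 38, 61] | 310 (np.int64(311), np.int64(321)) [27, 40, 63] | 316 (np.int64(311), np.int64(321)) [30, 41, 64] | 322 None [126, 132, 136] | [[ 514.46255314  -63.0544908 ]
 [ 517.60900545 -128.05692931]] 65.07854619204984 [516.0357793  -95.55571006]
92.77124733033119
[[ 488.3  -24.6   32. ]
 [ 536.7  -22.    32. ]
 [ 543.3 -130.4   32. ]
 [ 492.4 -133.    32. ]] [515.15980523 -77.48826743  32.        ]
```

Run:
```python
from h import *
s=np.load("s_pl.npy",allow_pickle=True).item();e=ext("wrist",s)
W=plane(e,[(319.5,190),(318.3,226),(317.5,274),(316.2,319)],170)[:,:2];print(W)
v=np.polyfit(W[:,1],W[:,0],1);a=90-np.degrees(np.arctan(v[0]));print(a,np.polyval(v,-77.8))
c=[np.polyval(v,-77.8),-77.8]
t=np.radians(a);goto([*c,170-20+65.3],[np.cos(t),np.sin(t)])
```

```text
[[ 512.68575266  -34.58881963]
 [ 513.68398659  -58.92559731]
 [ 515.65514955  -93.32978857]
 [ 517.24801383 -128.08384656]]
92.8538189564263 514.7717650256246
shift cm [-0.23  0.08 13.12]
rotvec deg [-0.02 -0.01  1.4 ]
```

{"name": "step_arm", "arguments": {"motion": [[[-0.2, 0.1, 4], [0, 0, 1.4], 0.6], [[-0.2, 0.1, 8], [0, 0, 1.4], 0.5], [[-0.2, 0.1, 11], [0, 0, 1.4], 0.4], [[-0.23, 0.08, 13.1], [0, 0, 1.4], 0.4], [[-0.23, 0.08, 13.1], [0, 0, 1.4], 0.4], [[-0.23, 0.08, 13.1], [0, 0, 1.4], 0], [[-0.23, 0.08, 13.1], [0, 0, 1.4], 0], [[-0.23, 0.08, 13.1], [0, 0, 1.4], 0], [[-0.23, 0.08, 13.1], [0, 0, 1.4], 0], [[-0.23, 0.08, 13.1], [0, 0, 1.4], 0]], "newtons": 35}}

```text
time_s: 12.65
position: [515.0, -77.8, 216.3]
orientation: [0.0, 0.689, 0.725, -0.0]
wrist_force: [-2.4, 0.3, 4.7]
gripper_width: 0.083
```

Run:
```python
from h import *
s=state();print(s["time_s"],s["position"],s["qpos"],s["wrist_force"],s["wrist_torque"],s["gripper_width"]);R,p=tool(s);print(R.round(3))
```

```text
12.65 [514.97330056 -77.76500737 216.25489343] [-2.48261698e-01 -2.57455218e-02  1.81005900e+00 -1.46220075e-04
  1.35722988e+00 -3.00006161e-01] [-2.42438246  0.34037324  4.65346623] [-0.07119159  0.62492577 -0.11952356] 0.08285812584246967
[[-0.052  0.999  0.   ]
 [ 0.999  0.052 -0.   ]
 [-0.     0.    -1.   ]]
```

{"name": "step_arm", "arguments": {"motion": [[[0, 0, -1], [0, 0, 0], 0], [[0, 0, -3], [0, 0, 0], 0], [[0, 0, -6], [0, 0, 0], 0], [[0, 0, -10], [0, 0, 0], 0], [[0, 0, -15], [0, 0, 0], 0], [[3, -1.4, -18.4], [0, 0, 2], 0], [[7, -1.4, -18.4], [0, 0, 4], 0], [[11, -1.4, -18.4], [0, 0, 6], 0], [[15, -1.4, -18.4], [0, 0, 7.6], 0], [[18, -1.4, -18.4], [0, 0, 7.6], 0], [[20, -1.4, -18.4], [0, 0, 7.6], 0], [[21.1, -1.4, -18.4], [0, 0, 7.6], 0], [[21.1, -1.4, -18.4], [0, 0, 7.6], 0], [[21.1, -1.4, -18.4], [0, 0, 7.6], 0]]}}

```text
time_s: 14.4
position: [490.2, 131.6, 399.8]
orientation: [0.0, 0.735, 0.678, -0.0]
wrist_force: [-0.4, 0.0, -1.3]
gripper_width: 0.085
```

Run:
```python
from h import *
s=state();print(s["time_s"],s["position"],s["wrist_force"],s["gripper_width"])
im=snapshot("wrist");cv2.imwrite("pics/w_rk.png",im[:,:,::-1]);np.save("s_rk.npy",s,allow_pickle=True)
```

```text
14.4 [490.1678024  131.64333513 399.76737373] [-0.37092015  0.03695015 -1.29459304] 0.08535609693624578
```

View pics/w_rk.png

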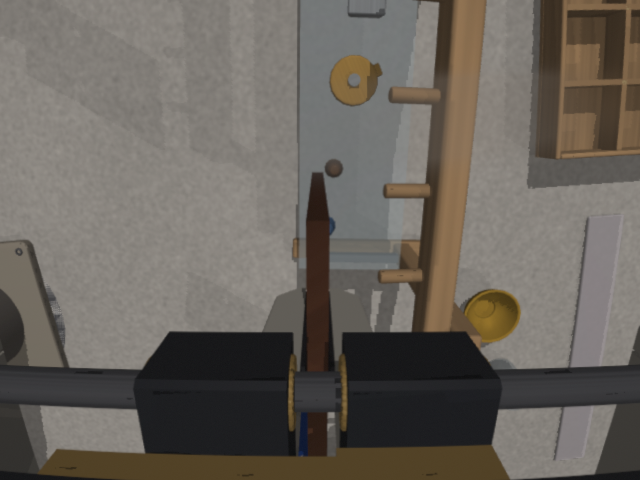

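Run:
```python
from h import *
s=np.load("s_rk.npy",allow_pickle=True).item();e=ext("wrist",s)
T=plane(e,[(380.5,276),(386,190),(391,95)],224.5)[:,:2];B=plane(e,[(421,276.5),(429,191),(439,96)],220)[:,:2]
print(T);print(B);print(np.diff(T,axis=0),np.diff(B,axis=0),B-T)
E=plane(e,[(441,0),(425,230),(414,330),(487,0),(473,165),(452,330)],[237]*6)[:,:2];print("rail top edges",E)
# top camera check
t=ext("top");print(plane(t,[(277,224)],220),plane(t,[(273,241),(243,238),(210,235)],224.5))
# model overlay
im=cv2.imread("pics/w_rk.png")
yaw=np.radians(-4.65)
```

```text
[[533.35063841 108.68247238]
 [539.19588824 168.71740161]
 [544.62334562 227.91666348]]
[[562.97191495 104.09904029]
 [568.8981861  165.10118489]
 [576.06851042 225.54871674]]
[[ 5.84524983 60.03492924]
 [ 5.42745738 59.19926186]] [[ 5.92627115 61.0021446 ]
 [ 7.17032432 60.44753185]] [[29.62127654 -4.58343209]
 [29.70229786 -3.61621672]
 [31.4451648  -2.36794674]]
rail top edges [[573.12890239 277.19023861]
 [561.51563737 142.85583118]
 [553.70776403  71.28845593]
 [599.87162079 275.9649278 ]
 [592.05338089 182.22697171]
 [580.58247405  68.81459332]]
[[569.53701302 102.40063651 220.        ]] [[534.62225921 108.9871007  224.5       ]
 [540.63569864 167.11952564 224.5       ]
 [546.67523768 231.22300266 224.5       ]]
```

Run:
```python
import cv2,numpy as np
a=cv2.imread("pics/w_rk.png")[60:340,280:500];b=cv2.imread("pics/top0.png")[185:300,180:320]
a=cv2.resize(a,None,fx=2,fy=2,interpolation=cv2.INTER_CUBIC);b=cv2.resize(b,(350,288),interpolation=cv2.INTER_CUBIC)
o=np.zeros((560,790,3),np.uint8);o[:,:440]=a;o[:288,440:]=b;cv2.imwrite("pics/c3.png",o)
```

```text
(no output)
```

View pics/c3.png

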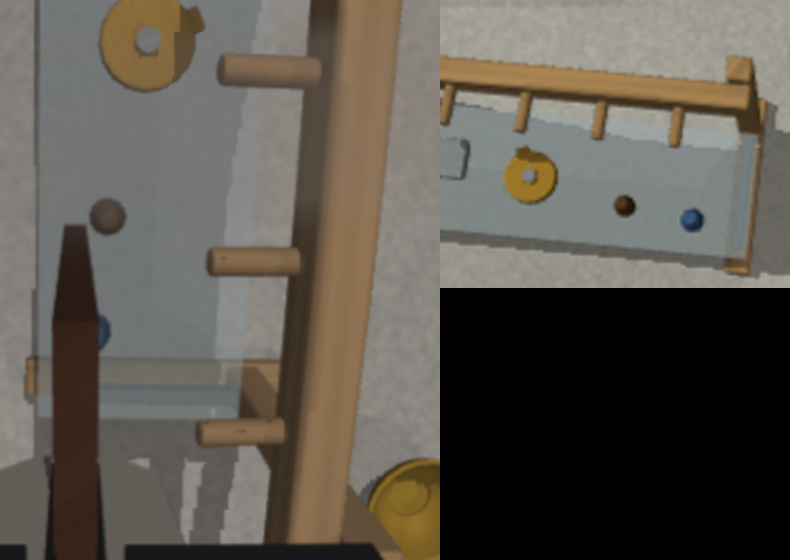

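Run:
```python
from h import *
s=np.load("s_rk.npy",allow_pickle=True).item();e=ext("wrist",s);R,p=tool(s)
zt=p[2]-46.3
print("pred end top",proj(e,[p+R@[50,-4,0]-[0,0,46.3],p+R@[50,4,0]-[0,0,46.3]]),"pred end bottom",proj(e,p+R@[50,0,0]-[0,0,206.3]))
obs=plane(e,[(280+53/2,60+321/2),(280+99/2,60+321/2),],zt);print("tool coords obs",(obs-p)@R)
obs=plane(e,[(280+75/2,60+226/2)],zt-160);print("bottom",(obs-p)@R)
a=np.radians(-5.4);ux=np.array([np.cos(a),np.sin(a),0]);uy=np.array([-ux[1],ux[0],0])
c=np.array([567,135.3,0])
f=c-55*ux;f[2]=224.5+65+46.3;print("front",f);goto(f,uy)
print(tool()[1])
```

```text
pred end top [[303.61505332 218.78437771]
 [327.48370735 218.78521345]] pred end bottom [[316.39468657 171.25013867]]
tool coords obs [[49.4287729  -3.03870347 46.28475073]
 [49.42942721  4.67850088 46.28507182]]
bottom [[ 48.8010515    0.79503656 206.28511005]]
front [512.24409195 140.47595723 335.8       ]
shift cm [1.07 2.12 6.4 ]
rotvec deg [0.01 0.01 0.72]
[490.20467144 131.55938262 399.78095158]
```

{"name": "step_arm", "arguments": {"motion": [[[1.1, 1, 0], [0, 0, 0.7], 0], [[1.1, 2.1, 2], [0, 0, 0.7], 0], [[1.1, 2.1, 4], [0, 0, 0.7], 0], [[1.1, 2.1, 5.6], [0, 0, 0.7], 0], [[1.13, 2.1, 6.4], [0, 0, 0.7], 0], [[1.13, 2.1, 6.4], [0, 0, 0.7], 0], [[1.13, 2.1, 6.4], [0, 0, 0.7], 0], [[1.13, 2.1, 6.4], [0, 0, 0.7], 0]]}}

```text
time_s: 15.45
position: [512.2, 141.9, 336.7]
orientation: [0.0, 0.739, 0.673, 0.001]
wrist_force: [-0.8, 0.2, -1.6]
gripper_width: 0.086
```

Run:
```python
from h import *
s=state();print(s["time_s"],s["position"],s["wrist_force"]);e=ext("wrist",s)
im=snapshot("wrist");sc=snapshot("scene");print(state()["position"])
cv2.imwrite("pics/w_rk2.png",im[:,:,::-1]);np.save("s_rk2.npy",s,allow_pickle=True)
a=cv2.resize(im[0:340,270:490],(388,600),interpolation=cv2.INTER_CUBIC);b=cv2.resize(sc[110:290,290:410],(400,600),interpolation=cv2.INTER_CUBIC)
cv2.imwrite("pics/c4.png",np.hstack([a,b])[:,:,::-1])
```

```text
15.45 [512.19217148 141.94825426 336.6983638 ] [-0.78832088  0.17249488 -1.56800596]
[512.10360179 141.92201693 336.40350594]
```

View pics/c4.png

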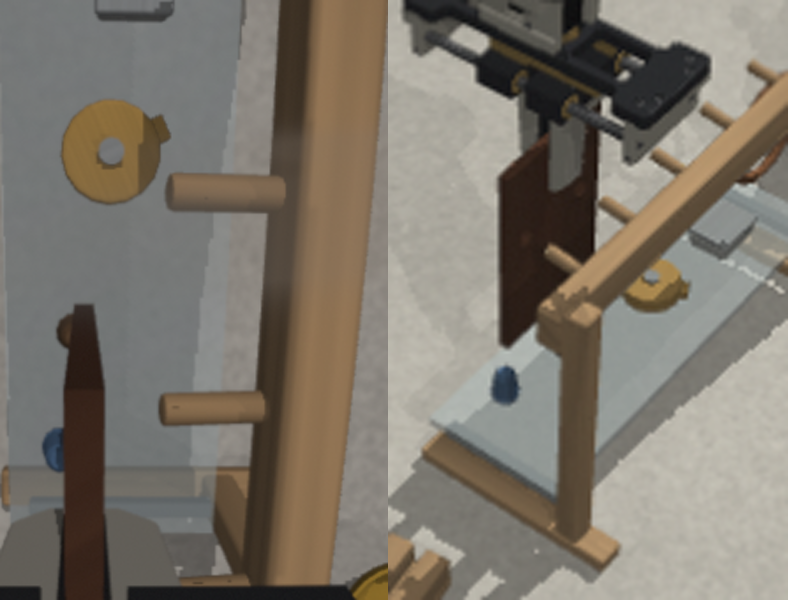

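Run:
```python
from h import *
s=np.load("s_rk2.npy",allow_pickle=True).item();e=ext("wrist",s);R,p=tool(s);k=220/388
f=lambda a:np.array(a)*k+[270-.2,-.2]
T=plane(e,f([(160,409),(167,192)]),224.5);B=plane(e,f([(265,407),(286,193)]),220)
t=(T-p)@R;b=(B-p)@R;print("tips tool",t,"\nroots",b)
E=plane(e,f([(64,388),(104,388)]),p[2]-46.3);print("plaque end",(E-p)@R)
Eb=plane(e,f([(84,305)]),p[2]-206.3);print("bottom",(Eb-p)@R)
print("yaw err deg",np.degrees(np.arctan2(t[1,1]-t[0,1],t[1,0]-t[0,0])))
```

```text
tips tool [[ 28.73384918  22.70823947 112.24629587]
 [ 88.80538145  22.9159955  112.27398307]] 
roots [[ 28.21881049  54.5519392  116.79472349]
 [ 89.11945873  56.38455843 116.82527121]]
plaque end [[49.66862916 -3.1828836  46.31782546]
 [49.66665823  4.42555668 46.32945011]]
bottom [[ 48.99346757   0.73560887 206.32370861]]
yaw err deg 0.19815536508167989
```

{"name": "step_arm", "arguments": {"motion": [[[-0.05, 0.6, 0.05], [0, 0, 0], 0], [[-0.05, 1.2, 0.06], [0, 0, 0], 0], [[-0.05, 1.6, 0.06], [0, 0, 0], 0], [[-0.05, 2.0, 0.06], [0, 0, 0], 0], [[-0.05, 2.4, 0.08], [0, 0, 0], 0], [[-0.05, 2.7, 0.12], [0, 0, 0], 0], [[-0.05, 3.0, 0.16], [0, 0, 0], 0], [[-0.05, 3.0, 0.16], [0, 0, 0], 0]]}}

```text
time_s: 16.55
position: [541.8, 138.5, 334.0]
orientation: [-0.0, 0.739, 0.673, -0.0]
wrist_force: [-0.1, 0.1, -0.6]
gripper_width: 0.078
```

Run:
```python
from h import *
s=state();print(s["time_s"],s["position"],s["wrist_force"],s["wrist_torque"],s["gripper_width"])
```

```text
16.55 [541.84049912 138.5468655  334.03182656] [-0.07163533  0.10583588 -0.60821756] [-0.08560813 -0.10596833  0.04056765] 0.07848442561246688
```

{"name": "step_arm", "arguments": {"motion": [[[0, 0.4, 0.05], [0, 0, 0], 0], [[0, 0.8, 0.11], [0, 0, 0], 0], [[0, 1.2, 0.17], [0, 0, 0], 0], [[0, 1.6, 0.22], [0, 0, 0], 0], [[0, 1.9, 0.26], [0, 0, 0], 0], [[0, 2.0, 0.3], [0, 0, 0], 0], [[0, 2.0, 0.3], [0, 0, 0], 0]]}}

```text
time_s: 17.42
position: [561.6, 136.7, 331.1]
orientation: [-0.0, 0.739, 0.673, -0.0]
wrist_force: [-0.2, -0.1, -1.1]
gripper_width: 0.079
```

Run:
```python
from h import *
s=state();print(s["time_s"],s["position"],s["wrist_force"],s["wrist_torque"],s["gripper_width"])
im=snapshot("wrist");sc=snapshot("scene")
a=cv2.resize(im[0:340,270:490],(388,600),interpolation=cv2.INTER_CUBIC);b=cv2.resize(sc[110:290,290:410],(400,600),interpolation=cv2.INTER_CUBIC)
cv2.imwrite("pics/c5.png",np.hstack([a,b])[:,:,::-1])
```

```text
17.425 [561.64800731 136.72039145 331.06943845] [-0.21822938 -0.11820433 -1.08554944] [-0.06914513 -0.07666434  0.02649   ] 0.07927930492485834
```

View pics/c5.png

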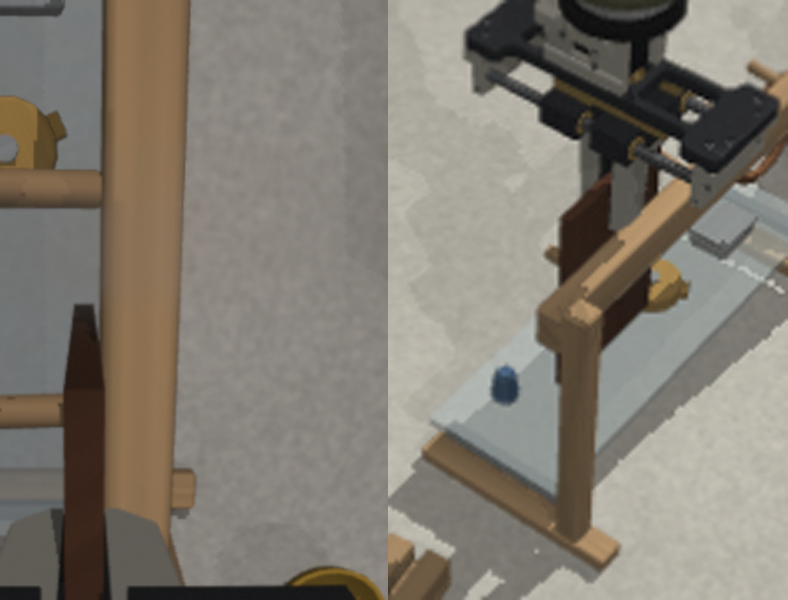

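{"name": "step_arm", "arguments": {"motion": [[[0, 0.1, 0.03], [0, 0, 0], 0], [[0, 0.15, 0.06], [0, 0, 0], 0], [[0, 0.15, 0.1], [0, 0, 0], 0], [[0, 0.2, 0.14], [0, 0, 0], 0], [[0, 0.2, 0.14], [0, 0, 0], 0]]}}

```text
time_s: 18.15
position: [562.3, 136.8, 330.1]
orientation: [-0.001, 0.739, 0.674, -0.001]
wrist_force: [-9.7, -0.1, 5.2]
gripper_width: 0.081
```

Run:
```python
from h import *
s=state();print(s["time_s"],s["position"],s["wrist_force"],s["wrist_torque"],s["gripper_width"])
```

```text
18.15 [562.2912945  136.78072733 330.08530303] [-9.68973492 -0.10381646  5.17319417] [-0.06332374  1.99291311 -0.15378333] 0.08063108522837426
```

{"name": "step_arm", "arguments": {"motion": [[[0, 0.1, 0.14], [0, 0, 0], 0.15], [[0, 0.1, 0.14], [0, 0, 0], 0.3], [[0, 0.1, 0.14], [0, 0, 0], 0.4], [[0, 0.1, 0.14], [0, 0, 0], 0.4], [[0, 0.1, -1], [0, 0, 0], 0.4], [[0, 0, -4], [0, 0, 0], 0.5], [[0, 0, -9], [0, 0, 0], 0.6], [[0, -3, -15], [0, 0, 0], 0.6], [[0, -6, -18], [0, 0, 0], 0.6], [[0, -6, -18], [0, 0, 0], 0.6]]}}

```text
time_s: 19.4
position: [503.0, 142.5, 515.8]
orientation: [0.002, 0.739, 0.674, 0.004]
wrist_force: [0.9, 0.3, 0.1]
gripper_width: 0.601
```

Run:
```python
from h import *
s=state();print(s["time_s"],s["position"],s["wrist_force"])
im=snapshot("wrist");sc=snapshot("scene")
cv2.imwrite("pics/w_end.png",im[:,:,::-1])
a=cv2.resize(im[0:340,270:490],(388,600),interpolation=cv2.INTER_CUBIC);b=cv2.resize(sc[110:290,290:410],(400,600),interpolation=cv2.INTER_CUBIC)
cv2.imwrite("pics/c6.png",np.hstack([a,b])[:,:,::-1])
```

```text
19.4 [502.98628727 142.48079405 515.7774268 ] [0.85800573 0.28681216 0.06631867]
```

View pics/c6.png

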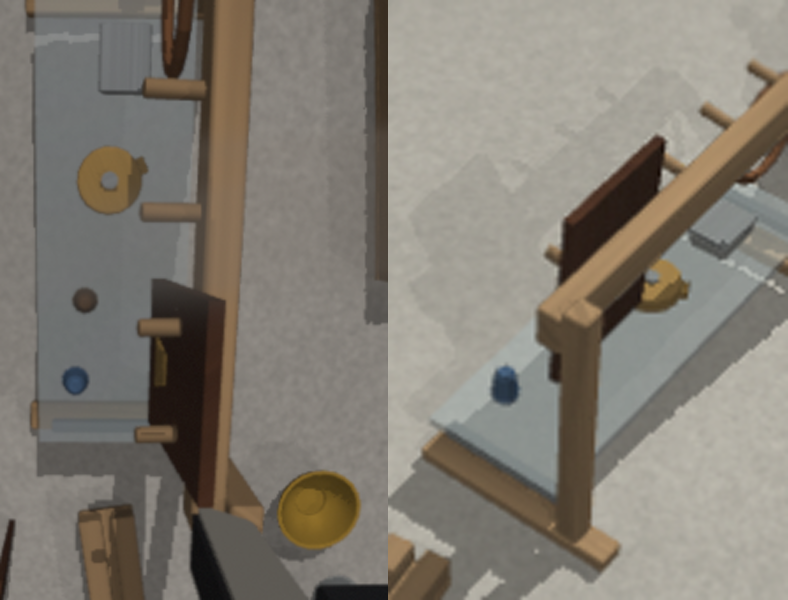

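Run:
```python
from h import *
s=state();e=ext("wrist",s);k=220/388
a=np.radians(-5.4);R=np.array([[np.cos(a),-np.sin(a),0],[np.sin(a),np.cos(a),0],[0,0,1]])
c=np.array([567,135.3,219])-4*R[:,0]
P=c+np.array([[4,50,65],[-4,-50,65],[-4,50,-95]])@R.T
print("predicted in crop px",(proj(e,P)-[269.8,-.2])/k)
h=silhouettes("wrist","plaque");print([(round(d["confidence"],2),d["xy"]) for d in h], s["time_s"],s["wrist_force"])
```

```text
predicted in crop px [[224.95330804 300.8397802 ]
 [196.52092808 511.10653581]
 [165.20754309 277.42808017]]
[(0.97, [375.9, 213.2]), (0.75, [347.4, 117.5]), (0.74, [271.5, 427.9]), (0.56, [270.7, 331.2])] 19.5 [ 0.21858372  0.44189612 -0.06725201]
```

```bash
cat > fit.py <<'E'
from h import *
from scipy.optimize import minimize
from itertools import product
def run():
    obs=[]
    for c in("wrist","top"):
        s=state();e=ext(c,s);snapshot(c);h=silhouettes(c,"plaque")
        p0=proj(e,[563,135,219])[0]
        h=[d for d in h if np.hypot(*(np.array(d["xy"])-p0))<40]
        if h: obs.append((c,e,h[0]["region"]));print(c,h[0]["confidence"],h[0]["xy"],p0)
    a=np.radians(-5.4);Rr=Ro.from_euler("z",a).as_matrix();O=np.array([567,135.3,220])
    box=np.array(list(product((-4,4),(-50,50),(-95,65))),float)
    def iou(o,v):
        P=O+(np.array([v[0],v[1],v[2]])+box@Ro.from_euler("y",v[3]/100).as_matrix().T)@Rr.T
        m=np.zeros((480*4,640*4),np.uint8);hl=cv2.convexHull((proj(o[1],P)*4+1.5).astype(np.float32)).astype(np.int32)
        cv2.fillConvexPoly(m,hl,1);m=cv2.resize(m,(640,480),interpolation=cv2.INTER_AREA).astype(bool) if 0 else m[2::4,2::4].astype(bool)
        return (m&o[2]).sum()/(m|o[2]).sum()
    for o in obs:
        if o[0]!="wrist": print(o[0],"iou model",iou(o,(-4,0,-1,0)));continue
        r=minimize(lambda v:-iou(o,v),(-4,0,-1,0),method="Nelder-Mead",options=dict(initial_simplex=[(-4,0,-1,0),(-10,0,-1,0),(-4,5,-1,0),(-4,0,4,0),(-4,0,-1,8)]))
        print(o[0],"iou",iou(o,(-4,0,-1,0)),"->",-r.fun,r.x)
        for t in(-10,-5,0,5,10):
            for x in(-10,-7,-4):print(t,x,round(iou(o,(x,0,-1,t)),3),end="; ")
        print()
    print(state()["time_s"])
if __name__=="__main__":run()
E
python3 fit.py
```

```text
wrist 0.91 [379.9, 211.9] [378.12029555 216.55657852]
top 0.93 [271.8, 229.9] [260.31059882 227.39329032]
wrist iou 0.7861606109696829 -> 0.9003615002259376 [-5.28105681  1.51359683  0.42394768  4.48053894]
-10 -10 0.302; -10 -7 0.362; -10 -4 0.424; -5 -10 0.462; -5 -7 0.538; -5 -4 0.608; 0 -10 0.617; 0 -7 0.709; 0 -4 0.786; 5 -10 0.67; 5 -7 0.824; 5 -4 0.869; 10 -10 0.716; 10 -7 0.777; 10 -4 0.748; 
top iou model 0.434991974317817
19.75
```

```bash
python3 -c "
from workcell import *
print(state()['joint_vel'],state()['wrist_force']);print(job_done())"
```

```text
[ 1.06336590e-03 -2.66371846e-03 -5.00669798e-03 -1.60645420e-03
  3.99548538e-03 -1.41692908e-05] [ 0.19092428  0.38532793 -0.43462498]
the job is handed in; nothing more can be done
None
```

I hung the plaque on the two right-hand pegs and left the dial on its sixth click. I handed the job in at about 20 s, with no verdict reported.

- **Dial:** I gripped the bar at the off mark and turned it 180° clockwise. After letting go, the wrist picture showed the pointer straight opposite the off mark, at click six.
- **Plaque:** I lifted it from the stand, slid it onto the pegs with no measurable contact, and pressed it to the rail with about 10 N before releasing it.
    - **Position:** the wrist-camera fit (overlap 0.90) puts the point between its holes about 5 mm in front of the rail. It is 1–2 mm off sideways and level with the peg roots. All of these are within the limits.
    - **Tilt:** the fit shows it leaning back at the top by about 0.045 rad, so it isn't perfectly flat. The limit is 0.15, so I left it.
- **Disagreement:** in the top camera, the outline's centre was 11 px off my prediction and the overlap was only 0.43. The gripper above it was probably hiding part of the plaque, but I didn't confirm that.
- **Other things:** I noticed no contact with the thimbles or other knick-knacks, but didn't measure their final positions. The gripper ended well clear of everything, with wrist force near zero.

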